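# Seat the reference sphere in its keyed socket

## Robot

A 6-joint arm with a two-finger parallel gripper is mounted at the origin on the work surface. World frame = base frame: x ahead of the robot, y to its left, z up, the work surface at z = 0. Lengths are in mm, angles in rad, forces in N, time in s.
With the tool pointing down it reaches from about 325 to 850 mm from the base axis. Payload 4.4 kg.
Tool frame: the origin (TCP) lies midway between the tips of the shut fingers; the grasp point (between the pads) lies 19 mm behind it; z points along the fingers, y is the line along which they close (so a half turn about z gives the same grasp; the last joint's range is limited). The gripper opens to 94 mm and grips with 3 to 60 N. Pads are 16 mm wide; open, the fingers measure 119 mm over their backs; the gripper's body (75 mm by 177 mm) begins 78 mm behind the grasp point.
Start: joints at [1.04, 0.207, 1.542, -0, 1.393, -0.15], TCP at [213.182, 534.023, 170.247] pointing down, gripper open.
Joint ranges: [-2.73, 2.73], [-0.86, 2.22], [0.23, 2.46], [-1.11, 4.25], [0.08, 2.63], [-2.82, 2.82]. Speed limits (rad/s): [2.79, 2.79, 3.14, 3.14, 3.14, 3.14].

## Interface

Orientations are given as a unit quaternion [w, x, y, z].
In Python, from rig import bot gives the robot as it stands.
- The arm moves only by the tool carry_out, never from a script. Its argument "commands" is a list of rows, each a list of 2 entries, a list of its own where there are three numbers: the shift along the tool's x, y, z in cm, then the turn about the tool's z in rad. A call has 1 to 20 rows; each row is the pose to reach, as a shift and turn from the pose commanded when the call began, along the tool's axes at that moment; what a row does not reach only later rows make up. A row lasts 1/12 s, in which the tool goes at most 41.7 mm and 7.16 degrees, less where a joint would pass 70% of its speed; a pose out of reach is approached as far as the arm can. A call with a gripper value outside its range is refused whole. "jaw" is the closure, from -1 (fully open) to 1 (shut), set as the call begins (left out, the last holds). The fingers move at their own pace and stop on an object; "grip_force" is the grip in N (left out, the last holds). Time passes only in rows, so rows that repeat a pose let the fingers close. It gives the time, the measured TCP pose, the force, the opening and the grip force at its end, in the units of the state.
- bot.sense(): the state, without advancing time (a new reading comes with each control period).
- bot.snapshot(name): name is "scene" or "top" or "wrist"; returns a dict with "frame" (420x560x3 uint8, red, green, blue), "fx", "fy", "cx", "cy" (pixels), "eye" and "orientation" of the camera in the world. Camera axes: x right, y up, looking along -z (the intrinsics and any distortion apply to the point x, -y, -z); pixel columns grow to the right and rows downward; lengths in mm; the calibration is good to about 2 mm. A picture is of the moment at which its call begins. There is no depth.
- bot.job_done(): hands the job in; it is judged then, once.
Trained networks look in the newest picture that a camera, given by its name, has taken for a name from the list of things; names that differ only in an ending like _2 or _b are one class to them, and where a whole thing is asked for, a point or a joint stands for the part that bears it (a point fixed in the world has none). Each returns a list of dicts, best first, with "score" (0 to 1); they miss things now and then, are a little off and sometimes report something else, mostly with a low value. They report only what shows in the picture. A call takes as long as a camera call. They do not tell look-alikes from the thing itself.
- bot.regions_of(camera, name): "mask" (420x560 bool, what is visible of it) and "location" ([column, row] in pixels, amid what is visible of it).
The state is a dict: "t": time; "qpos": joint angles; "joint_vel": joint speeds; "joint_torque": joint torques, N m; "tool_pos": TCP position; "ee_rot": TCP orientation; "contact_force": force on the tool from outside, world axes, zero at the start; "torque": the same for the moment, N m; "gripper_width": finger opening in mm; "finger_force": force on a finger pad.
Only numpy, scipy, OpenCV 4.12 (cv2) and the standard library are available. Lean on these libraries where they do the work, as an engineer would, in place of code of your own. Each camera call takes 0.05 s, during which the arm holds its last target. There are 200 camera calls.

## Task

The measuring machine's probe is to be checked: take the reference post, the one topped with a white ball, turn it so that its brass key pin faces the slot between the two red ears of the collar on the small granite block, and lower it (do not drop it) fully home in the collar, standing upright with the pin down in the slot. Let go and leave the other two posts, with cone and blue disc, standing where they are.

Things in the scene. Friction and masses are not known exactly. Their poses are not given: they have to be found in the camera images.
- ball_post: Upright loose post, about 0.35 kg, white 24 mm ball on top (89 high). Round steel foot 52 across, 22 high, lowest 7 coned to 40. Level brass key pin, 12 thick, axis 10 above the underside, juts from the foot along the post's +x to 48 from the axis. Black square column 26 x 26, sides along x and y, 22 to 66 up: grip at about 56 to clear the collar. Origin: centre of underside, z up. mm.
- cone_post: Bystander: same as ball_post but topped with a brass cone, 90 mm high in all; same foot, key pin (+x) and column. Shares the three places on the bench with the others. Origin: centre of the underside, z up.
- disc_post: Bystander: same as ball_post but topped with a flat blue disc 32 mm across, 74 mm high in all; same foot, key pin (+x) and column. Shares the three places on the bench with the others. Origin: centre of the underside, z up.
- socket: Fixed dark granite block 130 x 130 x 30 mm, an aluminium collar on its top. Origin: centre of block's underside, z up. Collar pocket 60 across; floor 30 above the origin, rim 52. Slot 20 wide, cut right down, on the socket's +x side, between two red ears. A post goes home only with its +x along the socket's +x (within 8 deg); its origin is then 30 above this one; pin on the rim: 18 too high.
Things that resemble listed ones, but are neither listed nor needed, are in the scene too. Of the things like the socket, leave any that is green; of the rest the smaller one is meant.

How it is judged:
By the outcome, as a careful person would: the job done as asked, in the order asked, and still so for the second after the job is handed in, with the robot touching nothing.
It also fails if it takes over 35 s, if anything falls off the work surface, if the arm or the gripper's body presses on something with over 40 N, if the wrist force passes 120 N, or if a joint passes its speed limit or range.

## Working session

There is one attempt and no reset: what is moved stays moved. The work goes in short steps, Python scripts to look and compute and a tool call to move; the robot and the scene stay as the last step left them, time stands still between calls to the robot, and variables do not carry over. Pictures are saved under pics/ and viewed, at most 10 in all, crops included, and the job is handed in when it is done.

Besides the shell and the picture viewer there is one more tool, called as name(argument=value, ...), one argument or row to a line, values as JSON. carry_out: Moves the arm, as the interface text tells. Its arguments: {"type":"object","properties":{"commands":{"type":"array"},"jaw":{"type":"number"},"grip_force":{"type":"number"}},"required":["commands"]}

```bash
mkdir -p pics
cat > h.py <<'E'
import numpy as np, cv2
from rig import bot
from scipy.spatial.transform import Rotation as R
def rot(q): return R.from_quat([q[1],q[2],q[3],q[0]]).as_matrix()
def snap(n,f=None):
    s=bot.snapshot(n)
    if f: cv2.imwrite(f,cv2.cvtColor(s["frame"],cv2.COLOR_RGB2BGR))
    return s
def ray(s,p):
    d=np.array([(p[0]-s["cx"])/s["fx"],-(p[1]-s["cy"])/s["fy"],-1])
    return np.array(s["eye"],float),rot(s["orientation"])@d
def onz(s,p,z):
    e,d=ray(s,p); return e+d*(z-e[2])/d[2]
def tri(obs):
    A=np.zeros((3,3));b=np.zeros(3)
    for s,p in obs:
        e,d=ray(s,p);d=d/np.linalg.norm(d);P=np.eye(3)-np.outer(d,d);A+=P;b+=P@e
    return np.linalg.solve(A,b)
def proj(s,X):
    c=rot(s["orientation"]).T@(np.array(X)-s["eye"]); return np.array([s["cx"]+s["fx"]*c[0]/-c[2],s["cy"]-s["fy"]*c[1]/-c[2]])
E
python3 - <<'E'
from h import *
S={}
for n in ["scene","top","wrist"]:
    s=S[n]=snap(n,f"pics/{n}0.png")
    print(n,{k:v for k,v in s.items() if k!="frame"})
    for o in ["ball_post","cone_post","disc_post","socket"]:
        for r in bot.regions_of(n,o):
            ys,xs=np.nonzero(r["mask"]); print(o,round(r["score"],2),np.round(r["location"]),xs.min(),xs.max(),ys.min(),ys.max()) if len(xs) else 0
print(bot.sense())
cv2.imwrite("pics/a.png",np.vstack([np.hstack([cv2.imread(f"pics/{n}0.png") for n in ["scene","top"]])])[:, :])
E
ls
```

```text
scene {'fx': 418.6536520272153, 'fy': 418.6536520272153, 'cx': 275.64929860632026, 'cy': 208.73021996456595, 'eye': array([ 819.89288238, -390.82301444,  883.4022278 ]), 'orientation': array([0.906221  , 0.2317871 , 0.09325317, 0.34108955])}
ball_post 0.62 [316. 160.] 308 334 146 176
cone_post 0.65 [361. 220.] 346 374 202 228
disc_post 0.65 [384. 134.] 371 399 113 142
disc_post 0.54 [317. 162.] 308 334 146 176
socket 0.69 [113. 294.] 51 175 235 353
socket 0.67 [207. 187.] 168 242 153 220
socket 0.61 [234. 268.] 192 272 229 307
top {'fx': 451.80703622858084, 'fy': 451.80703622858084, 'cx': 280.9171962642998, 'cy': 215.40575144258221, 'eye': array([ 440.70431781,  -39.93625464, 1093.8507071 ]), 'orientation': array([-0.70668958, -0.00651548,  0.01444486,  0.70734626])}
ball_post 0.95 [204. 209.] 196 217 187 217
disc_post 0.74 [129. 182.] 112 138 166 192
socket 0.9 [347. 193.] 318 376 165 224
socket 0.83 [303. 280.] 271 332 248 308
socket 0.56 [433. 255.] 390 480 216 301
wrist {'fx': 298.94289832195085, 'fy': 298.94289832195085, 'cx': 280.0744182627314, 'cy': 211.40770184058385, 'eye': array([145.23401821, 561.12662039, 385.15306062]), 'orientation': array([ 0.8211699 , -0.10416662, -0.0703011 ,  0.55667501])}
{'t': 0.75, 'qpos': array([ 1.04048589e+00,  2.06564263e-01,  1.54148226e+00, -1.29590016e-05,
        1.39350639e+00, -1.50491202e-01]), 'joint_vel': array([-0.00091296, -0.00028164, -0.00125176,  0.0018491 , -0.00151412,
       -0.0005035 ]), 'joint_torque': array([-7.22038803e-04, -3.70829844e+01, -2.81709248e+01,  6.94938842e-02,
        2.77685013e-02, -4.45327828e-05]), 'tool_pos': array([213.19931995, 534.02724737, 170.27541602]), 'ee_rot': array([1.26448131e-05, 1.88769016e-01, 9.82021516e-01, 1.65974491e-05]), 'contact_force': array([0.25394518, 0.06180298, 0.72618615]), 'torque': array([0.05521184, 0.00318648, 0.02013354]), 'finger_force': 0.0, 'gripper_width': 93.82411914470346}
h.py
pics
```

View pics/scene0.png

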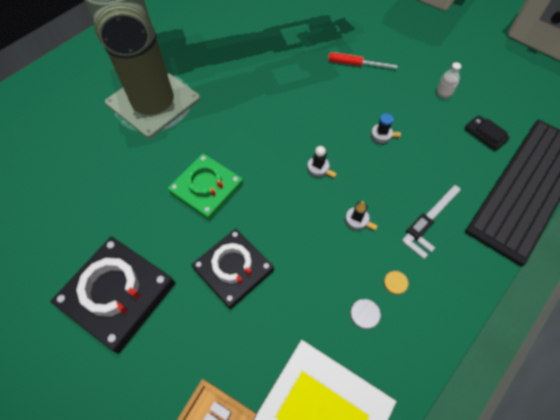

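View pics/top0.png

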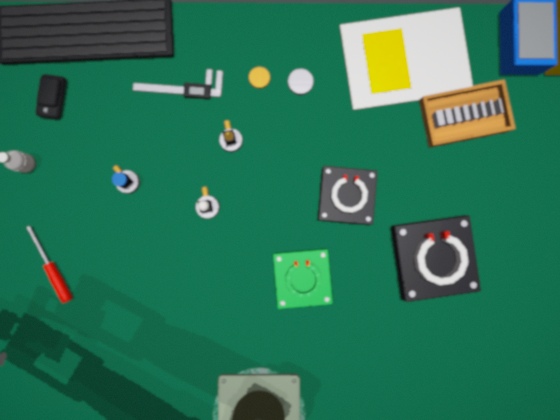

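The target is the small black socket, at top (348,194) and scene (233,265). The ball post is at top (205,206) and scene (319,160), with the cone at top (230,137), the disc at top (123,181), and pins pointing roughly up in the top view. Next I'll take a rough triangulation.

Run:
```python
from h import *
S={n:snap(n) for n in["scene","top"]}
for nm,a,b in [("ball",(320,151),(203,206)),("cone",(361,206),(228,136)),("disc",(385,118),(121,180)),("collar",(232,263),(350,194))]:
    print(nm,np.round(tri([(S["scene"],a),(S["top"],b)]),1))
for nm,b,z in [("ballfoot",(207,207),22),("ballpin",(205,190),10),("ear1",(346,178),55),("ear2",(357,178),55)]: print(nm,np.round(onz(S["top"],b,z)))
w=snap("wrist");s=bot.sense();T=rot(s["ee_rot"]);C=rot(w["orientation"])
print("cam in tool",T.T@(w["eye"]-s["tool_pos"]),"view",T.T@-C[:,2],"right",T.T@C[:,0]);print(T.round(3))
```

```text
ball [493.  124.8  75.6]
cone [653.2  69.8  69.1]
disc [552.  309.3  76.7]
collar [ 522.7 -211.4   45.2]
ballfoot [493. 123.  22.]
ballpin [534. 130.  10.]
ear1 [ 558. -202.   55.]
ear2 [ 558. -228.   55.]
cam in tool [ 7.31674742e+01 -2.10959579e-02 -2.14937622e+02] view [-2.49356072e-01 -3.31285056e-04  9.68411813e-01] right [4.60718237e-04 9.99999788e-01 4.60721224e-04]
[[-0.929  0.371  0.   ]
 [ 0.371  0.929  0.   ]
 [-0.     0.    -1.   ]]
```

carry_out(
  commands=[
    [[-36.3,-29.6,0],-0.55],
    [[-36.3,-29.6,0],-0.55],
    [[-36.3,-29.6,0],-0.55],
    [[-36.3,-29.6,0],-0.55],
    [[-36.3,-29.6,0],-0.55],
    [[-36.3,-29.6,0],-0.55],
    [[-36.3,-29.6,0],-0.55],
    [[-36.3,-29.6,0],-0.55],
    [[-36.3,-29.6,0],-0.55],
    [[-36.3,-29.6,0],-0.55],
    [[-36.3,-29.6,0],-0.55],
    [[-36.3,-29.6,0],-0.55],
    [[-36.3,-29.6,0],-0.55],
    [[-36.3,-29.6,0],-0.55],
    [[-36.3,-29.6,0],-0.55],
    [[-36.3,-29.6,0],-0.55],
    [[-36.3,-29.6,0],-0.55],
    [[-36.3,-29.6,0],-0.55],
  ],
  jaw=-1,
)

```text
t: 2.4
tool_pos: [440.0, 125.7, 170.2]
ee_rot: [-0.0, -0.086, 0.996, 0.0]
contact_force: [0.5, 0.3, 0.4]
gripper_width: 94.2
finger_force: 0.0
```

Run:
```python
from h import *
import pickle
s=snap("wrist","pics/w1.png");pickle.dump(s,open("w1.pkl","wb"))
st=bot.sense();print(st["t"],st["tool_pos"],rot(st["ee_rot"]).round(4),st["qpos"])
for o in["ball_post","socket"]:
  for r in bot.regions_of("wrist",o):
    ys,xs=np.nonzero(r["mask"]);print(o,r["score"],r["location"],xs.min(),xs.max(),ys.min(),ys.max())
```

```text
2.45 [440.14987302 125.52889673 170.27239112] [[-9.852e-01 -1.713e-01  0.000e+00]
 [-1.713e-01  9.852e-01  1.000e-04]
 [-0.000e+00  1.000e-04 -1.000e+00]] [ 8.82359651e-02 -4.86313713e-02  1.81598007e+00  1.45716924e-04
  1.37420658e+00 -1.65477267e+00]
ball_post 0.78 [271.0, 236.7] 251 291 214 267
socket 0.92 [31.4, 216.1] 0 72 156 272
socket 0.9 [99.9, 58.1] 26 160 0 125
socket 0.18 [270.0, 238.8] 252 290 214 268
```

View pics/w1.png

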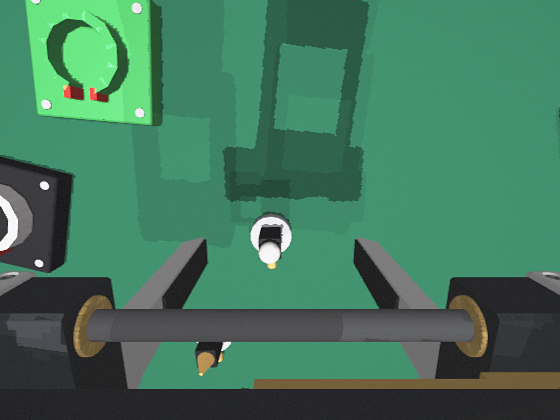

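The wrist view shows the ball at (269,253), the foot at (270,236), and the pin mostly hidden behind the ball at (271,265). I'll move forward so the camera sits above the post.

carry_out(
  commands=[
    [[-14.5,0,0],0],
    [[-14.5,0,0],0],
    [[-14.5,0,0],0],
    [[-14.5,0,0],0],
    [[-14.5,0,0],0],
    [[-14.5,0,0],0],
    [[-14.5,0,0],0],
  ],
)

```text
t: 3.13
tool_pos: [582.1, 149.2, 169.7]
ee_rot: [-0.001, -0.085, 0.996, -0.0]
contact_force: [0.2, 0.7, 0.2]
gripper_width: 94.0
finger_force: 0.0
```

Run:
```python
from h import *
import pickle
s=snap("wrist","pics/w2.png");pickle.dump(s,open("w2.pkl","wb"))
st=bot.sense();print(st["t"],st["tool_pos"])
p=None
for r in bot.regions_of("wrist","ball_post"):
    ys,xs=np.nonzero(r["mask"]);print(r["score"],r["location"],xs.min(),xs.max(),ys.min(),ys.max())
    if p is None:p=r["location"]
x,y=map(int,p);x0,y0=max(x-60,0),max(y-45,0)
c=cv2.imread("pics/w2.png")[y0:y0+90,x0:x0+120];print(x0,y0)
cv2.imwrite("pics/w2c.png",cv2.resize(c,None,fx=6,fy=6,interpolation=cv2.INTER_NEAREST))
```

```text
3.1833 [581.96370415 149.13909201 170.02218063]
0.61 [271.3, 122.9] 249 292 95 159
211 77
```

View pics/w2c.png

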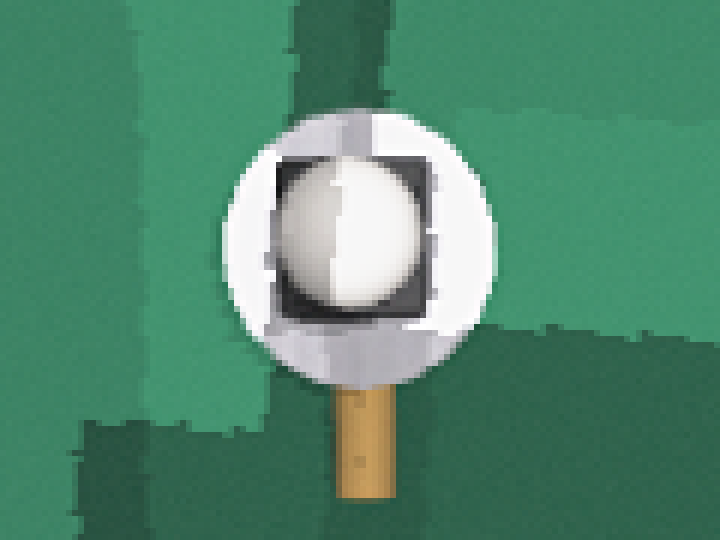

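The crop shows the foot disc centred at about (271,118.3), the ball at (269.2,115.3), and the pin running from (272,141.2) to (272,160). The column sides are almost aligned with the image.

Run:
```python
from h import *
import pickle
a,b=[pickle.load(open(f"w{i}.pkl","rb")) for i in(1,2)]
print("ball tri",tri([(a,(269.5,253)),(b,(269.2,115.3))]))
f=onz(b,(271,118.3),21);print("foot",f)
for z in(10,14):
  p=onz(b,(272,141.2),z);q=onz(b,(271.9,159.8),z);print(p,q,"yaw pin",np.arctan2(*(q-p)[1::-1]),"yaw foot-end",np.arctan2(*(q-f)[1::-1]),np.linalg.norm((q-f)[:2]))
st=bot.sense();T=rot(st["ee_rot"]);print("tool -x yaw",np.arctan2(*(-T[:2,0])[::-1]),st["qpos"])
```

```text
ball tri [493.84698716 123.65885878  79.45510695]
foot [493.60150502 123.57331316  21.        ]
[519.25602467 128.71139257  10.        ] [541.42150843 132.26107418  10.        ] yaw pin 0.15879620911507986 yaw foot-end 0.1797161493873629 48.60277684867847
[519.16253034 128.80322761  14.        ] [541.09146718 132.31502752  14.        ] yaw pin 0.15879620911507966 yaw foot-end 0.1820372203442274 48.287825335777995
tool -x yaw 0.17055722052341152 [ 1.06876353e-01  2.61416438e-01  1.47446885e+00 -1.39739944e-05
  1.40661797e+00 -1.63447488e+00]
```

carry_out(
  commands=[
    [[3,-36,0],0.25],
    [[3,-36,0],0.25],
    [[3,-36,0],0.25],
    [[3,-36,0],0.25],
    [[3,-36,0],0.25],
    [[3,-36,0],0.25],
    [[3,-36,0],0.25],
    [[3,-36,0],0.25],
    [[3,-36,0],0.25],
    [[3,-36,0],0.25],
    [[3,-36,0],0.25],
    [[3,-36,0],0.25],
    [[3,-36,0],0.25],
  ],
)

```text
t: 4.32
tool_pos: [614.5, -208.9, 170.5]
ee_rot: [-0.0, 0.039, 0.999, 0.0]
contact_force: [0.6, 0.8, 0.7]
gripper_width: 93.9
finger_force: 0.0
```

Run:
```python
from h import *
import pickle
s=snap("wrist","pics/w3.png");pickle.dump(s,open("w3.pkl","wb"))
st=bot.sense();print(st["t"],st["tool_pos"])
p=proj(s,[522,-212,52]);print(p)
for r in bot.regions_of("wrist","socket"):
    ys,xs=np.nonzero(r["mask"]);print(r["score"],r["location"],xs.min(),xs.max(),ys.min(),ys.max())
x0,y0=max(int(p[0])-80,0),max(int(p[1])-60,0)
c=cv2.imread("pics/w3.png")[y0:y0+120,x0:x0+160];print(x0,y0)
cv2.imwrite("pics/w3c.png",cv2.resize(c,None,fx=5,fy=5,interpolation=cv2.INTER_NEAREST))
```

```text
4.3667 [ 614.73282549 -208.85247746  170.55601465]
[270.23996504 116.15058311]
0.95 [270.5, 115.1] 214 332 54 174
190 56
```

View pics/w3c.png

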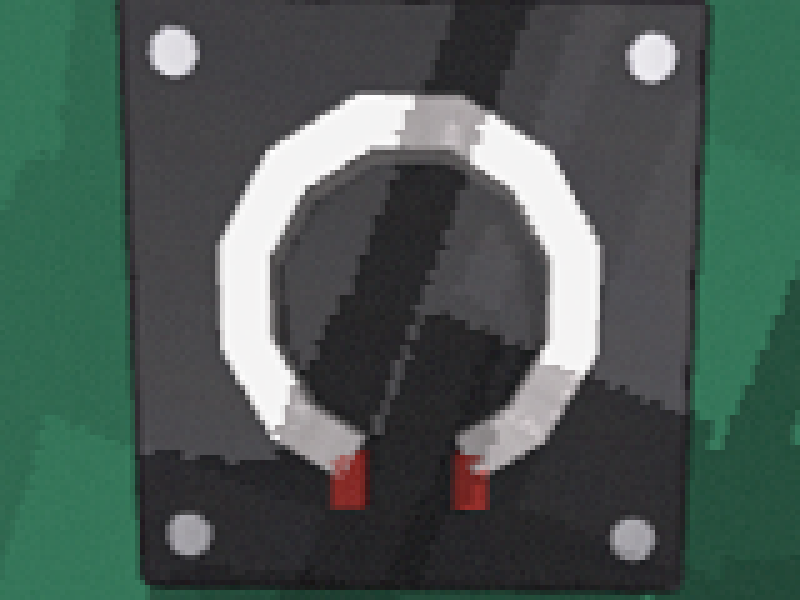

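The crop shows collar centre at about (411,286), red ears at (349,482) and (471,482), and screws at (174,51), (652,57), (190,534) and (632,539).

Run:
```python
from h import *
import pickle
s=pickle.load(open("w3.pkl","rb"))
P=lambda u,v:(190+u/5-.4,56+v/5-.4)
sc=[P(174,51),P(652,57),P(190,534),P(632,539)]
W=[onz(s,p,30) for p in sc];c=sum(W)/4
print(np.round(W,1),"c",c)
x=(W[2]+W[3]-W[0]-W[1])[:2];y=(W[1]+W[3]-W[0]-W[2])[:2];print("yaw",np.arctan2(x[1],x[0]),np.arctan2(-y[0],y[1]),np.linalg.norm(x)/2,np.linalg.norm(y)/2)
r=onz(s,P(410.5,286),52);e=onz(s,P(410,482),55);print("ring",r,"ears",e,"yaw",np.arctan2(*(e-r)[1::-1]))
# height check with top view: ring centre & plate centre
t=snap("top");f=t["frame"].astype(int)
m=bot.regions_of("top","socket")
for k in m: print(k["location"],k["score"])
print("pred plate/ring in top",proj(t,c),proj(t,r))
x0,y0=300,150
m=((f.min(2)>150)&(np.arange(420)[:,None]>160)&(np.arange(420)[:,None]<228)&(np.arange(560)>316)&(np.arange(560)<380)).astype(np.uint8)
n,_,S,C=cv2.connectedComponentsWithStats(m);print(S.tolist(),C.round(1).tolist())
for (st,cc) in zip(S[1:],C[1:]):
  if 2<st[4]<40:
    for p in sc:
      q=tri([(s,p),(t,cc)]); 
      if np.linalg.norm(proj(t,q)-cc)<2 and abs(q[2]-30)<40: print("screw",q.round(1))
st=bot.sense();T=rot(st["ee_rot"]);print(st["t"],"tool -x yaw",np.arctan2(*(-T[:2,0])[::-1]))
d=np.array([493.7,123.6])-st["tool_pos"][:2];print("to post, tool xy",T[:2,:2].T@d)
```

```text
[[ 464.6 -258.    30. ]
 [ 473.9 -154.    30. ]
 [ 568.6 -267.1   30. ]
 [ 577.9 -163.4   30. ]] c [ 521.23406235 -210.61465154   30.        ]
yaw -0.08879816779831518 -0.0890598354224674 104.42017009709294 104.27457755691819
ring [ 518.73765828 -210.16320732   52.        ] ears [ 559.30965183 -213.63460662   55.        ] yaw -0.08535358802144805
[434.4, 261.1] 0.78
[372.5, 170.9] 0.7
[276.4, 261.2] 0.52
pred plate/ring in top [348.06315645 194.63222826] [349.39295374 194.99038341]
[[0, 0, 560, 420, 232268], [317, 161, 63, 47, 1538], [317, 197, 63, 31, 1394]] [[278.6, 209.6], [350.7, 182.2], [346.4, 215.6]]
4.5167 tool -x yaw -0.07786068753451633
to post, tool xy [146.81437018 322.48113506]
```

carry_out(
  commands=[
    [[14.7,32.2,0],-0.248],
    [[14.7,32.2,0],-0.248],
    [[14.7,32.2,0],-0.248],
    [[14.7,32.2,0],-0.248],
    [[14.7,32.2,0],-0.248],
    [[14.7,32.2,0],-0.248],
    [[14.7,32.2,0],-0.248],
    [[14.7,32.2,0],-0.248],
    [[14.7,32.2,0],-0.248],
    [[14.7,32.2,0],-0.248],
    [[14.7,32.2,0],-0.248],
    [[14.7,32.2,0],-0.248],
    [[14.7,32.2,0],-0.248],
    [[14.7,32.2,0],-0.248],
    [[14.7,32.2,0],-0.248],
  ],
)

```text
t: 5.77
tool_pos: [494.5, 120.8, 170.2]
ee_rot: [-0.0, -0.083, 0.997, -0.0]
contact_force: [0.0, -0.5, 0.7]
gripper_width: 94.0
finger_force: 0.0
```

Run:
```python
from h import *
st=bot.sense();T=rot(st["ee_rot"]);print(st["t"],st["tool_pos"],"yaw",np.arctan2(*(-T[:2,0])[::-1]))
d=np.array([493.7,123.6,37])-st["tool_pos"];print("to grasp",T.T@d)
```

```text
5.7667 [494.46219972 120.81108469 170.16083044] yaw 0.16625284224021628
to grasp [  0.26772919   2.8959978  133.16045689]
```

carry_out(
  commands=[
    [[0,0.28,3],0],
    [[0,0.28,6],0],
    [[0,0.28,9],0],
    [[0,0.28,12],0],
    [[0,0.28,13.3],0],
    [[0,0.28,13.3],0],
    [[0,0.28,13.3],0],
    [[0,0.28,13.3],0],
  ],
)

```text
t: 6.43
tool_pos: [495.1, 124.4, 38.5]
ee_rot: [0.001, -0.084, 0.996, -0.0]
contact_force: [-0.3, -0.0, 0.2]
gripper_width: 93.8
finger_force: 0.0
```

Run:
```python
from h import *
st=bot.sense();T=rot(st["ee_rot"]);print(st["t"],st["tool_pos"],"yaw",np.arctan2(*(-T[:2,0])[::-1]))
d=np.array([493.7,123.6,37])-st["tool_pos"];print("to grasp",T.T@d)
snap("wrist","pics/w4.png")
```

```text
6.4333 [495.08643434 124.35133707  38.50231049] yaw 0.16749057987763688
to grasp [ 1.49579034 -0.5092773   1.49896373]
```

View pics/w4.png

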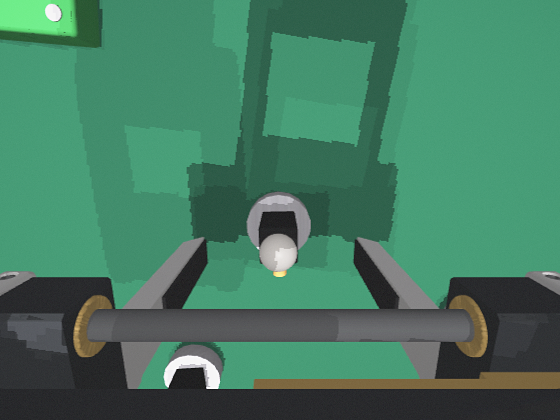

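The post is centred between the fingers (ball at (278,252)), so I'll close.

carry_out(
  commands=[
    [[0.15,0,0.1],0],
    [[0.15,0,0.1],0],
    [[0.15,0,0.1],0],
    [[0.15,0,0.1],0],
    [[0.15,0,0.1],0],
    [[0.15,0,0.1],0],
    [[0.15,0,0.1],0],
    [[0.15,0,0.1],0],
    [[0.15,0,0.1],0],
    [[0.15,0,0.1],0],
  ],
  jaw=1,
  grip_force=30,
)

```text
t: 7.32
tool_pos: [492.0, 124.4, 36.2]
ee_rot: [-0.0, -0.084, 0.996, -0.0]
contact_force: [0.7, -0.2, -0.3]
gripper_width: 30.7
finger_force: 0.0
```

Still closing; I'll wait a few rows, then lift.

carry_out(
  commands=[
    [[0,0,0],0],
    [[0,0,0],0],
    [[0,0,0],0],
    [[0,0,0],0],
  ],
)

```text
t: 7.65
tool_pos: [492.2, 124.2, 36.3]
ee_rot: [0.0, -0.084, 0.996, -0.0]
contact_force: [1.7, -0.4, 0.1]
gripper_width: 22.7
finger_force: 30.0
```

carry_out(
  commands=[
    [[0,0,-1],0],
    [[0,0,-3],0],
    [[0,0,-6],0],
    [[0,0,-9],0],
    [[0,0,-11],0],
    [[0,0,-11],0],
    [[0,0,-11],0],
  ],
)

```text
t: 8.23
tool_pos: [492.6, 124.7, 147.0]
ee_rot: [0.001, -0.084, 0.996, 0.0]
contact_force: [-0.2, 0.4, -3.5]
gripper_width: 22.3
finger_force: 30.0
```

Run:
```python
from h import *
import pickle
st=bot.sense();T=rot(st["ee_rot"]);print(st["t"],st["tool_pos"],"yaw",np.arctan2(*(-T[:2,0])[::-1]),st["gripper_width"],st["finger_force"])
pickle.dump(snap("wrist","pics/w5.png"),open("w5.pkl","wb"))
d=np.array([520.7,-210.5,0])-st["tool_pos"];print(T.T@d)
```

```text
8.2333 [492.5901051  124.69574136 146.97997036] yaw 0.16830812843075327 22.342774424929136 29.999174773693085
[  28.75479529 -335.1896223   146.86913139]
```

View pics/w5.png

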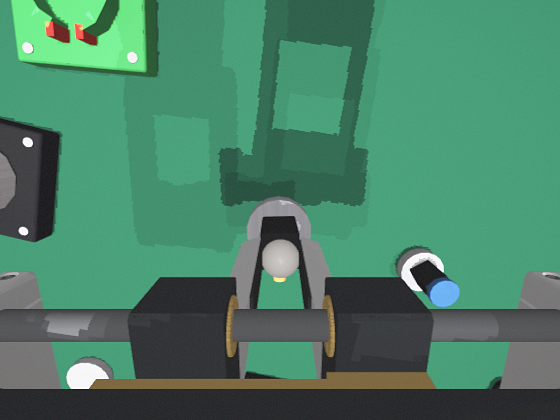

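The post is held straight: ball at (281,258), pin at (280,279), weight about 3.5 N. I'll carry it over the collar.

carry_out(
  commands=[
    [[0.2,-2,0],0.02],
    [[0.5,-5,0],0.05],
    [[0.7,-8,0],0.08],
    [[1,-11,0],0.11],
    [[1.3,-14,0],0.14],
    [[1.5,-17,0],0.17],
    [[1.8,-20,0],0.2],
    [[2.1,-23,0],0.22],
    [[2.4,-26,0],0.24],
    [[2.6,-29,0],0.256],
    [[2.9,-31.5,0],0.256],
    [[2.98,-33,0],0.256],
    [[2.98,-33.5,0],0.256],
    [[2.98,-33.5,0],0.256],
    [[2.98,-33.5,0],0.256],
    [[2.98,-33.5,0],0.256],
  ],
)

```text
t: 9.62
tool_pos: [518.4, -208.9, 145.6]
ee_rot: [-0.001, 0.043, 0.999, 0.001]
contact_force: [0.4, 0.6, -4.5]
gripper_width: 22.5
finger_force: 30.0
```

Run:
```python
from h import *
import pickle
st=bot.sense();T=rot(st["ee_rot"]);print(st["t"],st["tool_pos"],"yaw",np.arctan2(*(-T[:2,0])[::-1]),st["contact_force"],st["torque"])
s=snap("wrist","pics/w6.png");pickle.dump(s,open("w6.pkl","wb"))
d=np.array([519.3,-210.4,67])-st["tool_pos"];print(T.T@d)
c,q=np.array([520.7,-210.5]),-.088
print("screws pred",[proj(s,[*(c+R.from_euler('z',q).as_matrix()[:2,:2]@np.array(v)),30]).round(1) for v in((-52,-52),(-52,52),(52,-52),(52,52))])
print("foot rim z132",proj(s,[*st["tool_pos"][:2],st["tool_pos"][2]-15]))
```

```text
9.6167 [ 518.38544882 -208.94968955  145.58172753] yaw -0.08629686030106909 [ 0.35238494  0.57507027 -4.53553025] [-0.00433508 -0.01070164 -0.01204933]
[-1.14552294 -1.48532827 78.57804581]
screws pred [array([230.9, 156.8]), array([326.3, 157. ]), array([234.4, 246.5]), array([322.7, 246.6])]
foot rim z132 [279.78986709 228.20424748]
```

View pics/w6.png

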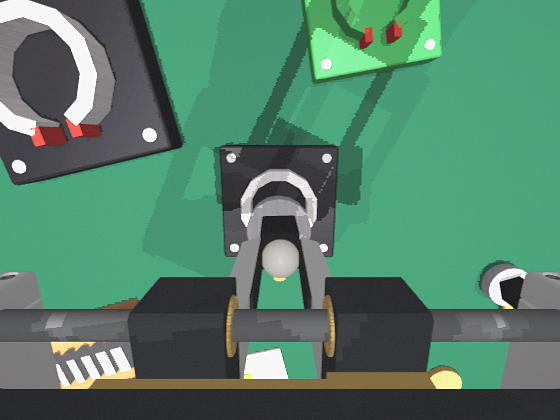

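The screws, at (231,157), (327,158), (234,247) and (323,247), match the prediction, so the socket pose holds. I'll lower to just above the rim.

carry_out(
  commands=[
    [[-0.1,-0.15,1.5],0],
    [[-0.1,-0.15,3],0],
    [[-0.1,-0.15,4.3],0],
    [[-0.1,-0.15,5.0],0],
    [[-0.1,-0.15,5.0],0],
    [[-0.1,-0.15,5.0],0],
  ],
)

```text
t: 10.17
tool_pos: [519.6, -211.6, 96.3]
ee_rot: [-0.0, 0.043, 0.999, 0.0]
contact_force: [-0.9, -0.5, -3.2]
gripper_width: 22.4
finger_force: 30.0
```

Run:
```python
from h import *
st=bot.sense();T=rot(st["ee_rot"]);print(st["t"],st["tool_pos"],"yaw",np.arctan2(*(-T[:2,0])[::-1]),st["contact_force"])
d=np.array([519.3,-210.4,66.3])-st["tool_pos"];print(T.T@d)
```

```text
10.1667 [ 519.59232162 -211.62000453   96.25326709] yaw -0.08678706934483334 [-0.88226754 -0.50341314 -3.15385704]
[ 0.38235762  1.18008471 29.95385242]
```

carry_out(
  commands=[
    [[0,0.06,0.4],0],
    [[0,0.06,0.8],0],
    [[0,0.06,1.2],0],
    [[0,0.06,1.5],0],
    [[0,0.06,1.8],0],
    [[0,0.06,1.8],0],
  ],
)

```text
t: 10.67
tool_pos: [519.1, -211.5, 77.4]
ee_rot: [-0.001, 0.044, 0.999, 0.0]
contact_force: [0.4, -0.5, -4.1]
gripper_width: 22.4
finger_force: 30.0
```

No contact below the rim, so the pin is in the slot. I'll continue down.

carry_out(
  commands=[
    [[0,0.03,0.2],0],
    [[0,0.03,0.4],0],
    [[0,0.03,0.6],0],
    [[0,0.03,0.8],0],
    [[0,0.03,0.9],0],
    [[0,0.03,0.95],0],
    [[0,0.03,0.95],0],
  ],
)

```text
t: 11.25
tool_pos: [519.6, -211.5, 68.6]
ee_rot: [-0.0, 0.044, 0.999, 0.0]
contact_force: [0.1, -0.4, -4.0]
gripper_width: 22.3
finger_force: 30.0
```

carry_out(
  commands=[
    [[0,0,0.08],0],
    [[0,0,0.14],0],
    [[0,0,0.2],0],
    [[0,0,0.2],0],
    [[0,0,0.2],0],
  ],
)

```text
t: 11.67
tool_pos: [519.7, -211.5, 66.7]
ee_rot: [-0.0, 0.044, 0.999, 0.0]
contact_force: [-0.5, -0.9, -3.4]
gripper_width: 22.8
finger_force: 30.0
```

carry_out(
  commands=[
    [[0,0,0.05],0],
    [[0,0,0.1],0],
    [[0,0,0.1],0],
  ],
)

```text
t: 11.92
tool_pos: [520.2, -211.8, 66.3]
ee_rot: [0.0, 0.044, 0.999, -0.0]
contact_force: [0.6, 0.5, -1.4]
gripper_width: 22.4
finger_force: 30.0
```

carry_out(
  commands=[
    [[0,0,0.05],0],
    [[0,0,0.05],0],
    [[0,0,0.05],0],
  ],
)

```text
t: 12.17
tool_pos: [520.4, -212.0, 66.2]
ee_rot: [0.001, 0.044, 0.999, -0.0]
contact_force: [-1.5, 0.7, 3.2]
gripper_width: 22.2
finger_force: 30.0
```

It's seated: the floor pushes back with about 7 N total against the 3.5 N hanging weight. I'll release it and rise.

carry_out(
  commands=[
    [[0,0,0],0],
    [[0,0,0],0],
    [[0,0,0],0],
    [[0,0,0],0],
    [[0,0,0],0],
    [[0,0,0],0],
    [[0,0,0],0],
    [[0,0,0],0],
    [[0,0,0],0],
    [[0,0,0],0],
  ],
  jaw=-1,
)

```text
t: 13.0
tool_pos: [519.7, -211.5, 65.2]
ee_rot: [-0.0, 0.044, 0.999, -0.0]
contact_force: [0.0, 0.2, 0.3]
gripper_width: 85.7
finger_force: 0.0
```

carry_out(
  commands=[
    [[0,0,-2],0],
    [[0,0,-5],0],
    [[0,0,-8],0],
    [[0,0,-11],0],
    [[-7,0,-12],0],
    [[-10,0,-12],0],
    [[-10,0,-12],0],
    [[-10,0,-12],0],
    [[-10,0,-12],0],
  ],
)

```text
t: 13.75
tool_pos: [619.3, -220.1, 184.5]
ee_rot: [-0.001, 0.044, 0.999, 0.0]
contact_force: [-0.6, 0.2, 0.7]
gripper_width: 94.0
finger_force: 0.0
```

Run:
```python
from h import *
s=snap("wrist","pics/w7.png");st=bot.sense();print(st["t"],st["gripper_width"],st["contact_force"])
for z in(119-12,):print(proj(s,[520,-211,z]))
p=proj(s,[520,-211,60]);x0,y0=max(0,int(p[0])-70),max(0,int(p[1])-52)
print(x0,y0);cv2.imwrite("pics/w7c.png",cv2.resize(cv2.imread("pics/w7.png")[y0:y0+105,x0:x0+140],None,fx=5,fy=5))
```

```text
13.8 93.95119027259379 [-0.65289265  0.54607646 -0.03582649]
[280.33117987 104.92814787]
210 57
```

View pics/w7c.png

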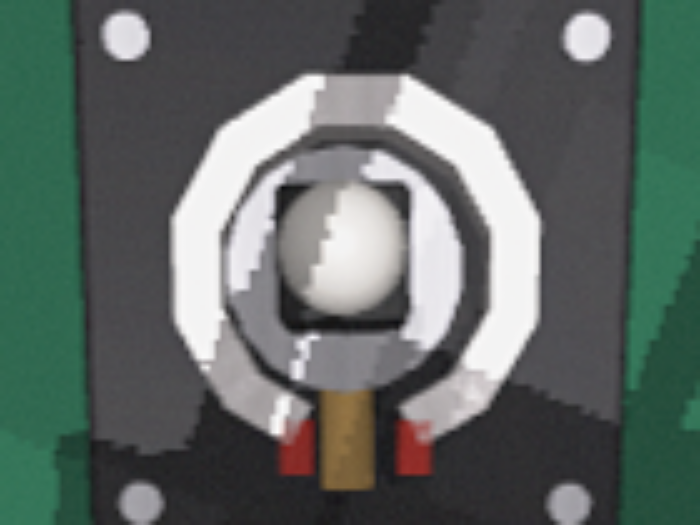

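The crop shows the post upright inside the pocket (ball at (343,247)), with the pin down between the red ears at (347,440). The gripper is clear.

```bash
python3 -c "
from rig import bot
print(bot.job_done())"
```

```text
the job is handed in; nothing more can be done
None
```

The ball post stands upright and fully home in the small black collar with its pin down in the slot; I let go of it, left the other two posts untouched, and handed the job in at about 14 s (the verdict was not shown).

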